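# Click the stop collar onto the microscope's sprung focus-stop post

### The arm

A 6-joint arm with a two-finger parallel gripper is mounted at the origin on the work surface. World frame = base frame: x ahead of the robot, y to its left, z up, the work surface at z = 0. Lengths are in m, angles in rad, forces in N, time in s.
With the tool pointing down it reaches from about 0.425 to 1.125 m from the base axis. Payload 14.9 kg.
Tool frame: the origin (TCP) lies at the very end of the fingers, on their centre line; the grasp point (between the pads) lies 19 mm behind it; z points along the fingers, y is the line along which they close (so a half turn about z gives the same grasp; the last joint's range is limited). The gripper opens to 91 mm and grips with 3 to 60 N. Pads are 32 mm wide; open, the fingers measure 118 mm over their backs; the gripper's body (76 mm by 178 mm) begins 60 mm behind the grasp point.
Start: joints at [-1.304, 0.379, 1.734, -0, 1.028, -0.033], TCP at [0.207, -0.669, 0.214] pointing down, gripper open.
Joint ranges: [-2.77, 2.77], [-0.74, 2.19], [0, 2.66], [-1.06, 4.2], [0.31, 2.87], [-3.08, 3.08]. Speed limits (rad/s): [1.89, 1.89, 2.39, 3.14, 3.14, 3.14].

### API

Orientations are given as a unit quaternion [w, x, y, z].
In Python, from rig import state, capture, calibration, hand_in, boxes_of, mark_of gives the robot as it stands.
- The arm moves only by the tool carry_out, never from a script. Its argument "plan" is one flat list of numbers, 7 for each row, row after row: the shift along the tool's x, y, z in m, then the turn, a rotation vector about the tool's x, y, z in rad, then the finger opening in m, from 0 to 0.0912. In form: [x, y, z, rx, ry, rz, jaw, x, y, z, rx, ry, rz, jaw, ...]. A call has exactly 10 rows; each row shifts and turns the commanded pose from where the row before left it, along the tool's axes as they then stand; what a row does not reach is not made up. A row lasts 1/8 s, in which the tool goes at most 62.5 mm and 10.7 degrees, less where a joint would pass 70% of its speed; a pose out of reach is approached as far as the arm can. A call with a gripper value outside its range is refused whole. The fingers move at their own pace and stop on an object; the grip force is fixed at half the most. Time passes only in rows, so rows that do not move let the fingers close, or fill a call up. It gives the time, the measured TCP pose, the force, the opening and the grip force at its end, in the units of the state.
- state(): the state, without advancing time (a new reading comes with each control period).
- capture(name): name is "side" or "top" or "wrist"; returns (picture, depth): 384x512x3 uint8, red, green, blue; 384x512 float32, m along the optical axis (not along the pixel's ray), 0 where there is no reading.
- calibration(name): a dict with "fx", "fy", "cx", "cy" (pixels), "extrinsics" (4x4, takes a point from camera to world coordinates). Camera axes: x right, y down, z forward; pixel columns grow to the right and rows downward; lengths in m; the calibration is good to about 2 mm. A picture is of the moment at which its call begins: read the wrist's pose just before it. calibration takes no time and is no camera call; for the wrist camera it gives the pose at the moment of the call.
- hand_in(): hands the job in; it is judged then, once.
Trained networks look in the newest picture that a camera, given by its name, has taken for a name from the list of things; names that differ only in an ending like _2 or _b are one class to them, and where a whole thing is asked for, a point or a joint stands for the part that bears it (a point fixed in the world has none). Each returns a list of dicts, best first, with "score" (0 to 1); they miss things now and then, are a little off and sometimes report something else, mostly with a low value. They report only what shows in the picture. A call takes as long as a camera call. They do not tell look-alikes from the thing itself.
- boxes_of(camera, query): "box" ([left, top, width, height] in pixels, round what is visible of it).
- mark_of(camera, query): "at" ([column, row] in pixels: a listed point, or the origin of a listed thing).
The state is a dict: "time_s": time; "joint_pos": joint angles; "qvel": joint speeds; "joint_torque": joint torques, N m; "position": TCP position; "orientation": TCP orientation; "contact_force": force on the tool from outside, world axes, zero at the start; "torque": the same for the moment, N m; "width": finger opening in m; "gripper_force": force on a finger pad.
Only numpy, scipy, OpenCV 4.12 (cv2) and the standard library are available. Lean on these libraries where they do the work, as an engineer would, in place of code of your own. Each camera call takes 0.05 s, during which the arm holds its last target. There are 200 camera calls.

### The job

Take the orange stop collar and slide it down over the upright steel post of the focus stop, pressing gently until the post's sprung balls click into the collar's groove and it sits on the red flange; stop pressing at the click and keep the sprung post well clear of the bottom of its travel. Then check that it holds with a light upward tug, so that the post rises a few millimetres above its free height with the collar still clicked on, and let go. Leave everything else on the bench where it is.

Things in the scene. Friction and masses are not known exactly. Their poses are not given: they have to be found in the camera images.
- collar_mid (a point): Orange ring (stop collar) with dark grip bands, standing on the bench the right way up: outside diameter 40 mm, height 44 mm, about 110 g. Point: on its axis, half-way up (22 mm above its underside); z is its axis. Grip it across the outside, firmly (about 50 N), or it slips when pressed. Its turn about its own axis does not matter.
- collar_foot (a point): Centre of the orange collar's underside (z up along its axis). Bore 22 mm through; inside, from the foot up: a rounded lip 6 mm high, then a groove 30 mm wide from 6 to 16 mm above the underside, then plain bore to the top at 44 mm. The rounded lip leads it over the rod's tapered tip and over the balls.
- stop_base: Focus stop: grey round base fixed to the bench, 92 mm diameter at the foot, 58 mm above that, 50 mm high; origin under its centre. The sprung upright post stands on its axis; a 22 mm stem runs 39 mm from the base's top up to the post's red flange.
- post_seat (a point): Centre of the top face of the post's red seat flange (34 mm diameter, 6 mm thick), on the post's axis, 95 mm above the bench when the post is free; z up. Clicked home, the collar stands on this face: its middle 22 mm above it, with about 1 mm of play.
- post_tip (a point): Top of the post's steel rod, 66 mm above the flange's top face. The rod is oiled, 19 mm diameter, straight for 52 mm above the flange, then tapering over 14 mm to an 8 mm wide tip.
- post_balls (a point): Point on the rod's axis between its two sprung balls (10 mm diameter, standing 4 mm out of opposite sides, along y), 10 mm above the flange. The collar meets them with its underside 13 mm above the flange, passes at about 7 mm, then snaps down and the force drops at once by some newtons. Passing takes about 8 to 13 N, differing from day to day; pulling off again over 6 N.
- post (a joint): Sprung travel of the whole post in its base, metres: 0 free, + pressed down, - pulled up. Spring 0.6 N per mm: the post sinks as the collar is pressed, so press on, below the collar's free home height, until the click. Bottoms at +30 mm: keep under 26, and under 14 once clicked. With the collar let go: about +2 mm. A net pull of 2 to 4 N lifts it to about -3 to -6 mm.
- spacer_mid (a point): Bystander, leave alone: black plastic spacer ring, 40 mm diameter, 30 mm high, plain; point at its centre.
- objective_mid (a point): Bystander, leave alone: microscope objective, steel, standing, 31 mm diameter, 47 mm high; point 23 mm up its axis.
- dish: Bystander, leave alone: closed culture dish, pink, 92 mm diameter, 15 mm high; origin under its centre.
- dish2: Bystander, leave alone: closed culture dish, straw-coloured, 92 mm diameter, 15 mm high; origin under its centre.
- oil: Bystander, leave alone: small amber oil bottle, 28 mm diameter, 58 mm high; origin under its centre.
- slidebox: Bystander, leave alone: blue slide box, 85 x 100 x 30 mm; origin under its centre.
- driver: Bystander, leave alone: screwdriver, lying, 160 mm long.
Things that resemble listed ones, but are neither listed nor needed, are in the scene too. Of the things that look like the stop_base, take the one that is farthest to the robot's right at the start.

How it is judged:
On the way, in this order (a step that is already met when the one before it is completed fails the run):
1. the collar is threaded on the straight part of the rod (z of collar_mid in the frame of post_seat between 0 and 0.062 m and horizontal distance between collar_mid and post_seat below 0.004 m), for 0.1 s.
2. the collar is clicked past the balls, down on the flange (z of collar_mid in the frame of post_seat between 0.019 and 0.025 m and horizontal distance between collar_mid and post_seat below 0.004 m and angle between the z axis of collar_mid and the z axis of post_seat, either way round below 0.12 rad), for 0.2 s.
3. tugged up lightly: the post is lifted at least 1.5 mm above its free height with the collar still clicked on (all of step 2 and value of joint post below -0.0015 m), for 0.1 s.
At the end, for the whole second after the job is handed in: The collar stands clicked home on the post: its centre 19 to 25 mm above the flange (22 when seated), within 4 mm of the post's axis and parallel to it within 0.12 rad, released and at rest, with the post back at its own height (joint between -1 and +6 mm) (all of step 2 and value of joint post between -0.001 and 0.006 m); the robot touches nothing.
It fails at once if the sprung post is pressed down by more than 26 mm (almost to the bottom of its travel) (value of joint post above 0.026 m).
It fails at once if the collar is pressed on after the click: clicked home, with the post more than 14 mm down (z of collar_mid in the frame of post_seat below 0.025 m and horizontal distance between collar_mid and post_seat below 0.004 m and value of joint post above 0.014 m).
It fails at once if a bystander on the bench is displaced by more than 30 mm (distance of any of spacer_mid, objective_mid, dish, dish2, oil, slidebox, driver from where it was at the start of the episode above 0.03 m).
It also fails if it takes over 58 s, if anything falls off the work surface, if the arm or the gripper's body presses on something with over 40 N, if the wrist force passes 120 N, or if a joint passes its speed limit or range.

## Working session

There is one attempt and no reset: what is moved stays moved. The work goes in short steps, Python scripts to look and compute and a tool call to move; the robot and the scene stay as the last step left them, time stands still between calls to the robot, and variables do not carry over. Pictures are saved under pics/ and viewed, at most 10 in all, crops included, and the job is handed in when it is done.

Besides the shell and the picture viewer there is one more tool, called after "Request:" by a JSON object that holds its "name" and its "arguments". carry_out: Moves the arm, as the interface text tells. Its arguments: {"type":"object","properties":{"plan":{"type":"array","items":{"type":"number"}}},"required":["plan"]}

```bash
mkdir -p pics
cat > h.py <<'E'
import numpy as np, cv2
from rig import *
def px(cam,d,u,v,K=None):
    K=K or calibration(cam); z=d[int(round(v)),int(round(u))]
    p=np.array([(u-K['cx'])/K['fx']*z,(v-K['cy'])/K['fy']*z,z,1]); return (np.array(K['extrinsics'])@p)[:3]
def ray_at(cam,u,v,h):
    K=calibration(cam);E=np.array(K['extrinsics']); r=E[:3,:3]@[(u-K['cx'])/K['fx'],(v-K['cy'])/K['fy'],1]
    return E[:3,3]+r*(h-E[2,3])/r[2]
E
python3 - <<'E'
from h import *
ims=[]
for c in ('top','side'):
    im,d=capture(c); ims.append(im); np.save(c+'.npy',d)
    for q in ('collar_mid','post_tip','post_seat','spacer_mid'):
        for m in mark_of(c,q)[:3]:
            u,v=m['at']; 
            try: print(c,q,round(m['score'],2),np.round(m['at'],1),px(c,d,u,v).round(3))
            except IndexError: pass
    for b in boxes_of(c,'stop_base')[:3]: print(c,b)
    cv2.imwrite(f'pics/{c}.png',im[:,:,::-1])
    print(np.array(calibration(c)['extrinsics']).round(3))
s=state();print(s['time_s'],s['position'],s['orientation'],s['width'])
E
```

```text
top collar_mid 0.63 [174.  224.8] [0.529 0.252 0.042]
top post_tip 0.67 [314.5 222.7] [ 0.523 -0.174  0.162]
top post_tip 0.57 [260.7 190. ] [ 0.648 -0.023  0.015]
top post_tip 0.49 [259.  245.4] [ 0.457 -0.013  0.159]
top post_seat 0.63 [260.  195.9] [ 0.602 -0.016  0.161]
top post_seat 0.53 [255.6 244.5] [ 0.46  -0.003  0.155]
top post_seat 0.48 [310.4 223.4] [ 0.523 -0.164  0.148]
top spacer_mid 0.6 [208.7 253. ] [0.443 0.143 0.007]
top {'box': [246.1, 185.4, 31.0, 34.7], 'score': 0.84}
top {'box': [244.4, 231.0, 28.5, 31.3], 'score': 0.84}
top {'box': [292.5, 214.1, 29.1, 29.4], 'score': 0.57}
[[ 0.003 -0.98   0.198  0.362]
 [-1.    -0.006 -0.016  0.03 ]
 [ 0.017 -0.198 -0.98   1.471]
 [ 0.     0.     0.     1.   ]]
side collar_mid 0.53 [248.1 278.5] [0.527 0.286 0.045]
side post_tip 0.8 [315.8 194.3] [ 0.46  -0.007  0.154]
side post_tip 0.61 [274.4 177.1] [ 0.604 -0.025  0.159]
side post_tip 0.54 [247.8 286.4] [0.529 0.287 0.014]
side post_seat 0.62 [316.9 208.2] [ 0.454 -0.011  0.102]
side post_seat 0.6 [317.1 176.5] [ 0.514 -0.163  0.105]
side post_seat 0.47 [274.1 193.2] [ 0.599 -0.014  0.106]
side spacer_mid 0.61 [298.9 259.9] [0.446 0.131 0.014]
side {'box': [303.9, 158.8, 24.5, 45.4], 'score': 0.91}
side {'box': [297.2, 193.8, 29.2, 45.9], 'score': 0.69}
side {'box': [261.1, 181.2, 27.4, 46.8], 'score': 0.64}
[[-0.884 -0.272  0.38   0.112]
 [-0.467  0.526 -0.711  0.993]
 [-0.007 -0.806 -0.592  0.944]
 [ 0.     0.     0.     1.   ]]
0.6 [ 0.20672399 -0.66877788  0.2139228 ] [-1.43491536e-05  9.88783694e-01  1.49354631e-01 -4.41889559e-06] 0.09115642700531534
```

```bash
python3 -c "
import cv2,numpy as np
cv2.imwrite('pics/both.png',np.vstack([cv2.imread('pics/top.png')[:300],cv2.imread('pics/side.png')[:300]]))"
```

```text
(no output)
```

View pics/top.png

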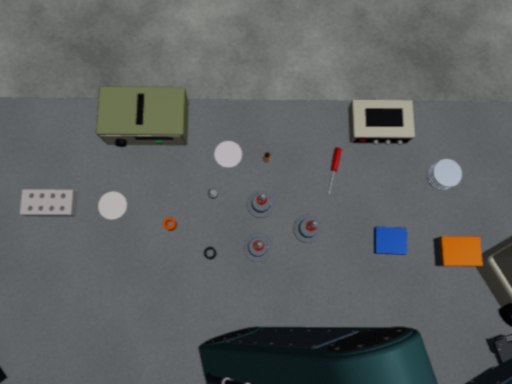

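View pics/side.png

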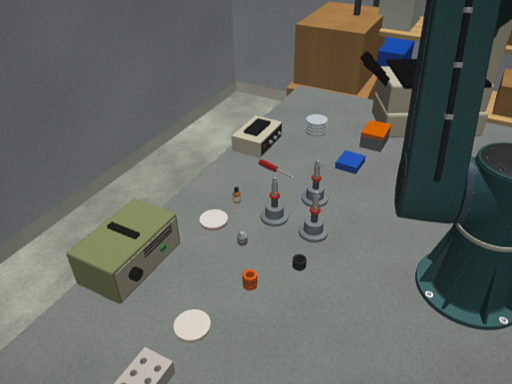

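The top view has the three stops at (261,203), (258,246) and (309,227), and the collar ring at (170,224). The rightmost stop is the one at (309,227), at roughly (0.52,-0.165). The collar is at roughly (0.52,0.27). I'll move now and look with the wrist camera on the way.

Request:
{"name": "carry_out", "arguments": {"plan": [0,0,-0.05,0,0,0.15,0.0912,0,0,-0.05,0,0,0.15,0.0912,0.044,-0.044,0,0,0,0,0.0912,0.044,-0.044,0,0,0,0,0.0912,0.044,-0.044,0,0,0,0,0.0912,0.044,-0.044,0,0,0,0,0.0912,0.044,-0.044,0,0,0,0,0.0912,0.044,-0.044,0,0,0,0,0.0912,0.02,-0.044,0,0,0,0,0.0912,0,-0.044,0,0,0,0,0.0912]}}

```text
time_s: 1.85
position: [0.4919, -0.3152, 0.3139]
orientation: [-0.0, 1.0, 0.0, 0.0]
contact_force: [1.2, -0.8, -0.5]
width: 0.0916
gripper_force: 0.0
```

```bash
cat > look.py <<'E'
import sys
from h import *
n=sys.argv[1]; qs=sys.argv[2:]
s=state(); print(s['time_s'],np.round(s['position'],4),np.round(s['orientation'],4),s['width'],np.round(s['contact_force'],1),s['gripper_force'])
K=calibration('wrist'); im,d=capture('wrist'); np.savez(n,im=im,d=d,**{k:np.array(v) for k,v in K.items()})
for q in qs:
    for m in mark_of('wrist',q)[:3]:
        u,v=m['at']
        if 0<=u<511 and 0<=v<383: print(q,round(m['score'],2),np.round(m['at'],1),px('wrist',d,u,v,K).round(4))
cv2.imwrite(f'pics/{n}.png',im[:,:,::-1])
print(np.array(K['extrinsics']).round(3))
E
python3 look.py w1 post_tip post_seat
```

```text
1.85 [ 0.4919 -0.3152  0.3139] [-0.e+00  1.e+00  4.e-04  1.e-04] 0.09158081811995956 [ 1.2 -0.8 -0.5] 0.0
post_tip 0.83 [136.  161.6] [ 0.5221 -0.1712  0.1624]
post_tip 0.72 [ 12.2 210.4] [ 0.4612 -0.0098  0.1617]
post_seat 0.79 [35.2 91.2] [ 0.6039 -0.0302  0.1095]
post_seat 0.73 [155.6 154.3] [ 0.5254 -0.1795  0.1202]
post_seat 0.66 [ 50.8 196.9] [ 0.464  -0.021   0.1103]
[[ 0.001 -0.959 -0.283  0.571]
 [-1.    -0.002  0.    -0.315]
 [-0.001  0.283 -0.959  0.485]
 [ 0.     0.     0.     1.   ]]
```

View pics/w1.png

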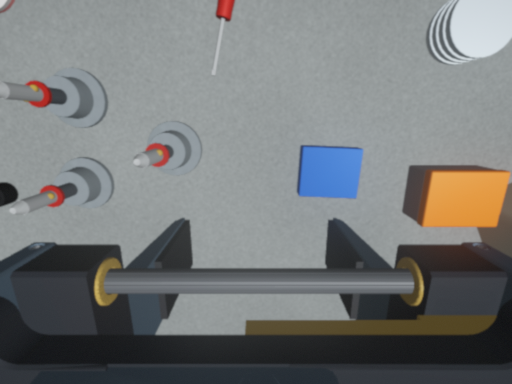

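The wrist view shows the target post's tip at (136,161) and its flange at (157,154), so its position is about (0.522,-0.172). Next I go to the collar.

Request:
{"name": "carry_out", "arguments": {"plan": [0,-0.058,0,0,0,0,0.0912,0,-0.058,0,0,0,0,0.0912,0,-0.058,0,0,0,0,0.0912,0,-0.058,0,0,0,0,0.0912,0,-0.058,0,0,0,0,0.0912,0,-0.058,0,0,0,0,0.0912,0,-0.058,0,0,0,0,0.0912,0,-0.058,0,0,0,0,0.0912,0,-0.058,0,0,0,0,0.0912,0,-0.058,0,0,0,0,0.0912]}}

```text
time_s: 3.25
position: [0.4915, 0.2646, 0.3142]
orientation: [-0.0, 1.0, -0.0, 0.0]
contact_force: [0.4, -0.8, 0.1]
width: 0.0911
gripper_force: 0.0
```

```bash
python3 look.py w2 collar_mid
cat > orange.py <<'E'
import sys
from h import *
# points of the collar's top rim -> circle centre
f=np.load(sys.argv[1]+'.npz'); im,d=f['im'],f['d']; E=f['extrinsics']
hsv=cv2.cvtColor(im,cv2.COLOR_RGB2HSV)
v,u=np.mgrid[:384,:512]
P=np.stack([(u-f['cx'])/f['fx']*d,(v-f['cy'])/f['fy']*d,d],-1)@E[:3,:3].T+E[:3,3]
m=(hsv[...,0]<14)&(hsv[...,1]>140)&(d>0)&(P[...,2]>0.004)&(P[...,2]<0.3)
n,l,st,c=cv2.connectedComponentsWithStats(m.astype(np.uint8))
for i in range(1,n):
    if st[i,4]<60: continue
    Q=P[l==i]; zt=np.percentile(Q[:,2],97); T=Q[Q[:,2]>zt-0.003]
    (cc),r=cv2.minEnclosingCircle(T[:,:2].astype(np.float32))
    print(st[i],'ztop',zt.round(4),'centre',np.round(cc,4),'r',round(r,4),'xr',np.percentile(T[:,0],[2,98]).round(4),'yr',np.percentile(T[:,1],[2,98]).round(4))
E
python3 orange.py w2
```

```text
3.25 [0.4915 0.2646 0.3142] [-1.e-04  1.e+00 -5.e-04  4.e-04] 0.09109134275193036 [ 0.4 -0.8  0.1] 0.0
[[-0.    -0.959 -0.282  0.571]
 [-1.     0.     0.001  0.264]
 [-0.001  0.282 -0.959  0.485]
 [ 0.     0.     0.     1.   ]]
[459  81  23  25 243] ztop 0.0966 centre [ 0.6023 -0.0177] r 0.0159 xr [0.588  0.6173] yr [-0.028  -0.0037]
[242 131  24  25 318] ztop 0.0458 centre [0.5337 0.2722] r 0.0192 xr [0.5164 0.5513] yr [0.2559 0.2892]
[433 186  21  20 158] ztop 0.0964 centre [ 0.4616 -0.0073] r 0.0159 xr [0.4471 0.4763] yr [-0.0182  0.0069]
```

View pics/w2.png

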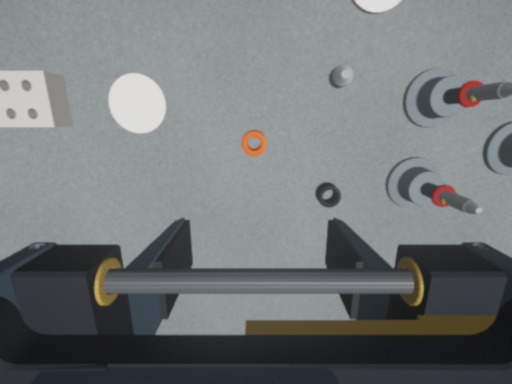

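The collar is at (254,143), position (0.534,0.2725), with a top height of 46 mm and a radius of 19 mm. Both match the given sizes.

Request:
{"name": "carry_out", "arguments": {"plan": [0.042,-0.008,0,0,0,0,0.0912,0,0,0.05,0,0,0,0.0912,0,0,0.05,0,0,0,0.0912,0,0,0.05,0,0,0,0.0912,0,0,0.05,0,0,0,0.0912,0,0,0.05,0,0,0,0.0912,0,0,0.035,0,0,0,0.0912,0,0,0.02,0,0,0,0.0912,0,0,0,0,0,0,0.0912,0,0,0,0,0,0,0.06]}}

```text
time_s: 4.6
position: [0.534, 0.2713, 0.0102]
orientation: [-0.0, 1.0, -0.0, 0.001]
contact_force: [0.4, -0.5, -0.2]
width: 0.0836
gripper_force: 0.0
```

Request:
{"name": "carry_out", "arguments": {"plan": [0,0,0,0,0,0,0.03,0,0,0,0,0,0,0.02,0,0,0,0,0,0,0.01,0,0,0,0,0,0,0.0,0,0,0,0,0,0,0.0,0,0,0,0,0,0,0.0,0,0,0,0,0,0,0.0,0,0,0,0,0,0,0.0,0,0,-0.01,0,0,0,0.0,0,0,-0.03,0,0,0,0.0]}}

```text
time_s: 5.85
position: [0.5319, 0.2707, 0.0486]
orientation: [0.001, 1.0, -0.0, -0.001]
contact_force: [0.6, -0.4, 0.0]
width: 0.0391
gripper_force: 30.0
```

Request:
{"name": "carry_out", "arguments": {"plan": [0,0,-0.05,0,0,0,0,0,0,-0.06,0,0,0,0,0,0,-0.06,0,0,0,0,0,0.05,-0.03,0,0,0,0,0,0.06,0,0,0,0,0,0,0.06,0,0,0,0,0,0,0.06,0,0,0,0,0,0,0.06,0,0,0,0,0,0,0.06,0,0,0,0,0,0,0.05,0,0,0,0,0]}}

```text
time_s: 7.1
position: [0.5324, -0.131, 0.2495]
orientation: [0.0, 1.0, -0.0, 0.0]
contact_force: [1.1, 0.3, -1.3]
width: 0.0391
gripper_force: 30.0
```

```bash
python3 look.py w3 post_tip post_seat collar_mid; python3 orange.py w3
```

```text
7.1 [ 0.5324 -0.131   0.2495] [ 1.e-04  1.e+00 -4.e-04  3.e-04] 0.039088101329633675 [ 1.1  0.3 -1.3] 30.000384488375857
post_tip 0.84 [298.3 211.7] [ 0.5223 -0.1708  0.161 ]
post_tip 0.7 [137.9 131.9] [ 0.5998 -0.0212  0.1627]
post_seat 0.88 [292.8 195.2] [ 0.5308 -0.1687  0.1301]
post_seat 0.83 [164.4 126. ] [ 0.6038 -0.0299  0.1146]
post_seat 0.7 [162.4 240.1] [ 0.4693 -0.014   0.113 ]
collar_mid 0.77 [256.3 249.1] [ 0.4012 -0.1274  0.0011]
collar_mid 0.66 [291.2 196.4] [ 0.5296 -0.167   0.1305]
[[-0.    -0.959 -0.282  0.611]
 [-1.     0.     0.    -0.131]
 [-0.     0.282 -0.959  0.421]
 [ 0.     0.     0.     1.   ]]
[353   0  27  37 591] ztop 0.0265 centre [ 0.7342 -0.2685] r 0.0206 xr [0.7167 0.7517] yr [-0.276  -0.2583]
[152 113  26  28 265] ztop 0.0967 centre [ 0.6025 -0.0221] r 0.0159 xr [0.5876 0.6175] yr [-0.0365 -0.013 ]
[280 182  25  22 167] ztop 0.1059 centre [ 0.5182 -0.1615] r 0.003 xr [0.5155 0.521 ] yr [-0.1617 -0.1602]
[ 223  211   72   57 2362] ztop 0.2853 centre [ 0.5353 -0.1311] r 0.0199 xr [0.5321 0.5524] yr [-0.1503 -0.112 ]
[154 228  24  16 174] ztop 0.0966 centre [ 0.4631 -0.0116] r 0.0154 xr [0.4573 0.477 ] yr [-0.0261  0.0028]
```

View pics/w3.png

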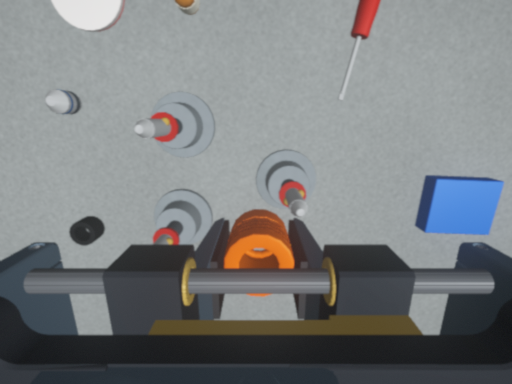

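```bash
cat > fit.py <<'E'
import sys
from h import *
from scipy.optimize import least_squares
def cloud(n):
    f=np.load(n+'.npz'); d=f['d']; E=f['extrinsics']; v,u=np.mgrid[:384,:512]
    return (np.stack([(u-f['cx'])/f['fx']*d,(v-f['cy'])/f['fy']*d,d],-1)@E[:3,:3].T+E[:3,3])[d>0]
def fit(P,r,c0):
    s=least_squares(lambda c:np.hypot(P[:,0]-c[0],P[:,1]-c[1])-r,c0,loss='soft_l1',f_scale=.001)
    return s.x.round(4),len(P),np.abs(s.fun).mean().round(4)
if __name__=='__main__':
  for n in sys.argv[1:]:
    P=cloud(n); c=np.array([.522,-.172])
    N=P[np.hypot(P[:,0]-c[0],P[:,1]-c[1])<.03]
    a=N[(N[:,2]>.112)&(N[:,2]<.146)&(np.hypot(N[:,0]-c[0],N[:,1]-c[1])<.016)]; print(n,'rod',fit(a,.0095,c))
    t=N[(N[:,2]>.158)&(N[:,2]<.17)]; print('tip',len(t),t.mean(0).round(4))
    b=N[(N[:,2]>.04)&(N[:,2]<.06)]; b=P[(P[:,2]>.025)&(P[:,2]<.047)&(np.hypot(P[:,0]-c[0],P[:,1]-c[1])<.04)]; print('base',fit(b,.029,c))
  a=P[(P[:,2]>.244)&(P[:,2]<.282)&(P[:,0]>.545)&(P[:,0]<.56)&(abs(P[:,1]+.131)<.019)]; print('collar',fit(a,.02,[.5324,-.131]))
E
python3 fit.py w1 w3
```

```text
w1 rod (array([ 0.5217, -0.1716]), 152, np.float64(0.0002))
tip 58 [ 0.5222 -0.1724  0.1607]
base (array([ 0.5219, -0.1723]), 169, np.float64(0.0004))
w3 rod (array([ 0.5219, -0.1716]), 145, np.float64(0.0001))
tip 79 [ 0.5227 -0.1711  0.1606]
base (array([ 0.5226, -0.1712]), 143, np.float64(0.0004))
collar (array([ 0.5324, -0.1312]), 1072, np.float64(0.0002))
```

The rod axis is at (0.522,-0.1716) from both views, and the collar axis is at (0.5324,-0.1312). I'll centre the collar over the post and thread it on slowly.

Request:
{"name": "carry_out", "arguments": {"plan": [-0.0105,0.0404,0,0,0,0,0,0,0,0.03,0,0,0,0,0,0,0.03,0,0,0,0,0,0,0.01,0,0,0,0,0,0,0.008,0,0,0,0,0,0,0.008,0,0,0,0,0,0,0.008,0,0,0,0,0,0,0.008,0,0,0,0,0,0,0.008,0,0,0,0,0,0,0,0,0,0,0]}}

```text
time_s: 8.55
position: [0.522, -0.1697, 0.1383]
orientation: [0.0, 1.0, -0.0, -0.0]
contact_force: [-3.7, -5.7, 0.6]
width: 0.039
gripper_force: 30.0
```

```bash
python3 look.py w4
python3 - <<'E'
from fit import *
P=cloud('w4')
s=state();c=s['position']
R=P[(P[:,2]>.176)&(np.hypot(P[:,0]-.522,P[:,1]+.1716)<.03)&(P[:,2]<.2)]
print(len(R),R.max(0),np.percentile(R[:,1],[3,97]),np.percentile(R[:,0],[3,97]))
E
```

```text
8.55 [ 0.522  -0.1697  0.1383] [ 3.e-04  1.e+00 -0.e+00 -4.e-04] 0.03895667317386535 [-3.7 -5.7  0.6] 30.00033165793866
[[ 0.001 -0.959 -0.284  0.601]
 [-1.    -0.    -0.    -0.17 ]
 [ 0.     0.284 -0.959  0.309]
 [ 0.     0.     0.     1.   ]]
1356 [ 0.53930259 -0.14635887  0.19998034] [-0.19554999 -0.14695912] [0.50623636 0.53897624]
```

View pics/w4.png

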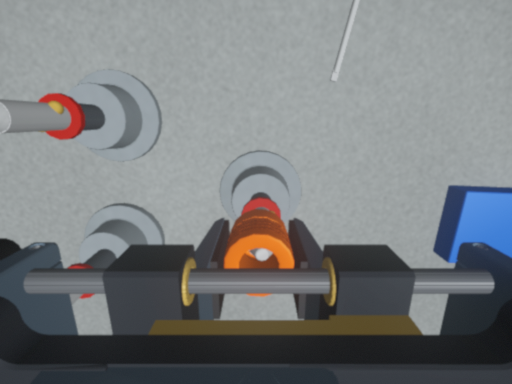

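The rod is inside the bore, with its tip visible at (262,254) in the ring. A side load of about 6 N shows the collar is slightly off-centre, so I'll relieve that first.

Request:
{"name": "carry_out", "arguments": {"plan": [-0.0003,0.0009,0,0,0,0,0,-0.0003,0.0009,0,0,0,0,0,0,0,0,0,0,0,0,0,0,0,0,0,0,0,0,0,0,0,0,0,0,0,0,0,0,0,0,0,0,0,0,0,0,0,0,0,0,0,0,0,0,0,0,0,0,0,0,0,0,0,0,0,0,0,0,0]}}

```text
time_s: 9.85
position: [0.5217, -0.1711, 0.1389]
orientation: [0.0, 1.0, -0.0, 0.0]
contact_force: [0.0, -0.6, -0.3]
width: 0.0391
gripper_force: 30.0
```

Side load is gone. Now I'll press towards the balls, stopping short of the earliest possible click.

Request:
{"name": "carry_out", "arguments": {"plan": [0,0,0.008,0,0,0,0,0,0,0.008,0,0,0,0,0,0,0.004,0,0,0,0,0,0,0.004,0,0,0,0,0,0,0.003,0,0,0,0,0,0,0.003,0,0,0,0,0,0,0.003,0,0,0,0,0,0,0.003,0,0,0,0,0,0,0.003,0,0,0,0,0,0,0,0,0,0,0]}}

```text
time_s: 11.1
position: [0.5221, -0.1712, 0.1002]
orientation: [0.0, 1.0, -0.0, 0.0]
contact_force: [-1.4, -0.7, 8.8]
width: 0.0396
gripper_force: 30.0
```

Request:
{"name": "carry_out", "arguments": {"plan": [0,0,0.0005,0,0,0,0,0,0,0,0,0,0,0,0,0,0.0005,0,0,0,0,0,0,0,0,0,0,0,0,0,0.0005,0,0,0,0,0,0,0,0,0,0,0,0,0,0,0,0,0,0,0,0,0,0,0,0,0,0,0,0,0,0,0,0,0,0,0,0,0,0,0]}}

```text
time_s: 12.35
position: [0.5222, -0.1713, 0.099]
orientation: [0.0, 1.0, -0.0, 0.0]
contact_force: [-1.8, -0.4, 10.9]
width: 0.0386
gripper_force: 30.0
```

Request:
{"name": "carry_out", "arguments": {"plan": [0,0,0.0005,0,0,0,0,0,0,0,0,0,0,0,0,0,0.0005,0,0,0,0,0,0,0,0,0,0,0,0,0,0.0005,0,0,0,0,0,0,0,0,0,0,0,0,0,0,0,0,0,0,0,0,0,0,0,0,0,0,0,0,0,0,0,0,0,0,0,0,0,0,0]}}

```text
time_s: 13.6
position: [0.5224, -0.1713, 0.0975]
orientation: [0.0, 1.0, -0.0, 0.001]
contact_force: [-1.4, -0.2, 9.5]
width: 0.039
gripper_force: 30.0
```

Request:
{"name": "carry_out", "arguments": {"plan": [0,0,0.0005,0,0,0,0,0,0,0,0,0,0,0,0,0,0.0005,0,0,0,0,0,0,0,0,0,0,0,0,0,0,0,0,0,0,0,0,0,0,0,0,0,0,0,0,0,0,0,0,0,0,0,0,0,0,0,0,0,0,0,0,0,0,0,0,0,0,0,0,0]}}

```text
time_s: 14.85
position: [0.5217, -0.171, 0.0959]
orientation: [-0.0, 1.0, -0.0, 0.0]
contact_force: [1.8, -0.3, 3.5]
width: 0.0393
gripper_force: 30.0
```

The force dropped from 9.5 to 3.5 N, so the collar has clicked. Next is the gentle tug.

Request:
{"name": "carry_out", "arguments": {"plan": [0,0,-0.003,0,0,0,0,0,0,-0.003,0,0,0,0,0,0,-0.002,0,0,0,0,0,0,-0.002,0,0,0,0,0,0,-0.001,0,0,0,0,0,0,-0.001,0,0,0,0,0,0,0,0,0,0,0,0,0,0,0,0,0,0,0,0,0,0,0,0,0,0,0,0,0,0,0,0]}}

```text
time_s: 16.1
position: [0.5217, -0.1711, 0.1079]
orientation: [-0.0, 1.0, -0.0, -0.0]
contact_force: [0.0, -1.6, -2.2]
width: 0.0393
gripper_force: 30.0
```

Request:
{"name": "carry_out", "arguments": {"plan": [0,0,-0.0008,0,0,0,0,0,0,-0.0007,0,0,0,0,0,0,0,0,0,0,0,0,0,0,0,0,0,0,0,0,0,0,0,0,0,0,0,0,0,0,0,0,0,0,0,0,0,0,0,0,0,0,0,0,0,0,0,0,0,0,0,0,0,0,0,0,0,0,0,0]}}

```text
time_s: 17.35
position: [0.5217, -0.171, 0.1094]
orientation: [-0.0, 1.0, -0.0, -0.0]
contact_force: [0.0, -2.2, -3.3]
width: 0.0389
gripper_force: 30.0
```

The tug reads -3.3 N, so the post is about 4 mm up with the collar still holding. I'll lower to resting height and release.

Request:
{"name": "carry_out", "arguments": {"plan": [0,0,0.002,0,0,0,0,0,0,0.002,0,0,0,0,0,0,0.0025,0,0,0,0,0,0,0,0,0,0,0,0,0,0,0,0,0,0.05,0,0,0,0,0,0,0.07,0,0,0,0,0,0,0.09,0,0,0,0,0,0,0.09,0,0,0,0,0,0,0.09,0,0,0,0,0,0,0.09]}}

```text
time_s: 18.6
position: [0.5217, -0.1711, 0.1029]
orientation: [0.0, 1.0, -0.0, -0.0]
contact_force: [0.3, 0.5, 0.4]
width: 0.0897
gripper_force: 0.0
```

Request:
{"name": "carry_out", "arguments": {"plan": [0,0,0,0,0,0,0.09,0,0,-0.02,0,0,0,0.09,0,0,-0.03,0,0,0,0.09,0,0,-0.04,0,0,0,0.09,0,0,-0.04,0,0,0,0.09,0,0,-0.04,0,0,0,0.09,0,0,0,0,0,0,0.09,0,0,0,0,0,0,0.09,0,0,0,0,0,0,0.09,0,0,0,0,0,0,0.09]}}

```text
time_s: 19.85
position: [0.5214, -0.1709, 0.272]
orientation: [-0.0, 1.0, -0.0, -0.001]
contact_force: [-0.3, 0.1, -0.1]
width: 0.0902
gripper_force: 0.0
```

```bash
python3 look.py w5 collar_mid; python3 orange.py w5
```

```text
19.85 [ 0.5214 -0.1709  0.272 ] [-3.e-04  1.e+00 -1.e-04 -7.e-04] 0.09016836675273543 [-0.3  0.1 -0.1] 0.0
collar_mid 0.72 [258.6 183.6] [ 0.5314 -0.171   0.1471]
[[ 0.    -0.959 -0.284  0.601]
 [-1.    -0.001  0.001 -0.171]
 [-0.001  0.284 -0.959  0.443]
 [ 0.     0.     0.     1.   ]]
[319   0  23  32 477] ztop 0.0265 centre [ 0.732  -0.2666] r 0.019 xr [0.7161 0.748 ] yr [-0.2746 -0.258 ]
[125 103  25  27 263] ztop 0.0968 centre [ 0.6024 -0.0215] r 0.0161 xr [0.5878 0.6178] yr [-0.0363 -0.0121]
[243 169  33  37 624] ztop 0.1391 centre [ 0.5224 -0.171 ] r 0.0194 xr [0.5048 0.5403] yr [-0.1887 -0.1533]
[129 214  24  22 192] ztop 0.0966 centre [ 0.4622 -0.0113] r 0.016 xr [0.4471 0.4769] yr [-0.0264  0.0028]
```

View pics/w5.png

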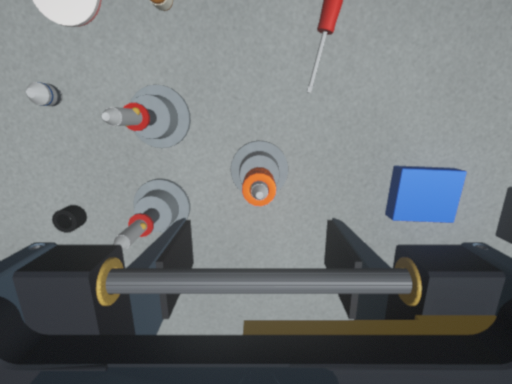

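The collar is seated on the post at (259,186). Its top is at about 137 mm, which matches the expected 95 - 2 + 44 mm, and it is centred on the axis.

```bash
python3 -c "from rig import *; print(hand_in())"
```

```text
the job is handed in; nothing more can be done
None
```

The orange collar is clicked home on the rightmost focus stop and let go; it held a light upward tug of about 3 N, and the job was handed in at about 20 s, with no verdict returned.

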